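# Put the bare-bladed scraper away in its guard

## Robot

A 6-joint arm with a two-finger parallel gripper is mounted at the origin on a cart in front of the work surface, level with it; the furniture and walls round the work are solid. World frame = base frame: x ahead of the robot, y to its left, z up, the work surface at z = 0. Lengths are in mm, angles in rad, forces in N, time in s.
With the tool pointing down it reaches from about 350 to 975 mm from the base axis. Payload 4.9 kg.
Tool frame: the origin (TCP) lies at the very end of the fingers, on their centre line; the grasp point (between the pads) lies 19 mm behind it; z points along the fingers, y is the direction in which the jaws open and shut (so a half turn about z gives the same grasp; the last joint's range is limited). The gripper opens to 85 mm and grips with 20 to 120 N. Pads are 22 mm wide; open, the fingers measure 114 mm over their backs; the gripper's body (76 mm by 85 mm) begins 54 mm behind the grasp point. The pads swing forward as they close: fully open they stand 13 mm farther back than shut.
Start: joints at [-0.119, 0.053, 1.613, -0, 1.476, -0.119], TCP at [624.981, 0.003, 231.304] pointing down, gripper open.
Joint ranges: [-3.01, 3.01], [-1.01, 2.22], [0.06, 2.58], [-1.02, 4.17], [0.09, 2.62], [-3.14, 3.14]. Speed limits (rad/s): [2.57, 2.57, 3.14, 3.14, 3.14, 3.14].

## Interface

Orientations are given as [roll, pitch, yaw] about the fixed x, y, z axes, in that order (R = Rz(yaw) Ry(pitch) Rx(roll)).
In Python, from plant import env gives the robot as it stands.
- The arm moves only by the shell command python3 -m jog 'ROWS' [OPENING]. ROWS is JSON, a list of rows, each a list of 2 entries, a list of its own where there are three numbers: the shift along the tool's x, y, z in mm, then the turn about the tool's z in degrees. A call has 1 to 12 rows; each row shifts and turns the pose as measured when the row begins, along the tool's axes as they then stand; what a row does not reach is not made up. A row lasts 1/8 s, in which the tool goes at most 62.5 mm and 10.7 degrees, less where a joint would pass 70% of its speed; a pose out of reach is approached as far as the arm can. A call is refused whole if a number of a shift passes 62.5 or a number of a turn 10.7, either way. A call with a gripper value outside its range is refused whole. OPENING is the opening, from -1 (shut) to 1 (fully open), set as the call begins (- or left out, the last holds). The fingers move at their own pace and stop on an object; the grip force is fixed at half the most. Time passes only in rows, so rows that do not move let the fingers close. It gives the time, the measured TCP pose, the force and the opening at its end, in the units of the state.
- env.state(): the state, without advancing time (a new reading comes with each control period).
- env.read_camera(name): name is "scene" or "side" or "wrist"; returns a dict with "color" (420x560x3 uint8, red, green, blue), "fovy" (degrees; the focal length in pixels is half the picture's height over the tangent of half this angle, whatever the lens; pixels are square), "cx", "cy" (the principal point, pixels), "position" and "attitude" of the camera in the world; the wrist camera has in their place "mount" (4x4, takes a point from camera to tool coordinates, whose origin is the TCP and whose axes are the flange's). Camera axes: x right, y up, looking along -z (the intrinsics and any distortion apply to the point x, -y, -z); pixel columns grow to the right and rows downward; lengths in mm; the calibration is good to about 2 mm. A picture is of the moment at which its call begins: read the wrist's pose just before it. There is no depth.
- env.close_job(): hands the job in, once; it reports no verdict.
Trained networks look in a picture, given as the dict that the camera call returned (one of the last four; its "shot" number tells which), for a name from the list of things; names that differ only in an ending like _2 or _b are one class to them, and where a whole thing is asked for, a point or a joint stands for the part that bears it (a point fixed in the world has none). Each returns a list of dicts, best first, with "confidence" (0 to 1); they miss things now and then, are a little off and sometimes report something else, mostly with a low value. They report only what shows in the picture. A call takes as long as a camera call. They do not tell look-alikes from the thing itself.
- env.silhouettes(picture, query): "region" (420x560 bool, what is visible of it).
- env.tip_of(picture, query): "point" ([x, y, z] in mm, in world coordinates, good to about 4 mm: a listed point, or the origin of a listed thing).
The state is a dict: "clock": time; "q": joint angles; "joint_vel": joint speeds; "joint_torque": joint torques, N m; "tcp_pos": TCP position; "tcp_rot": TCP orientation; "wrist_force": force on the tool from outside, world axes, zero at the start; "ft_torque": the same for the moment, N m; "finger_gap": opening from 0.0 (shut) to 1.0 (fully open).
Only numpy, scipy, OpenCV 4.12 (cv2) and the standard library are available. Lean on these libraries where they do the work, as an engineer would, in place of code of your own. Each camera call takes 0.05 s, during which the arm holds its last target.

## Task

Make the yellow carton scraper safe in the blue blade guard: slide the guard's orange shutter all the way open, slide the scraper in, flat and blade first, until it is fully home against the stop at the back, and then close the shutter completely behind it. Leave the stapler, the vials, the carton and the radio standing or lying where they are.

Things in the scene. Friction and masses are not known exactly. Their poses are not given: they have to be found in the camera images.
- guard: Blue blade guard fixed to the worktop, 168 x 80 x 26 mm, with a straight channel open at the top and without a floor. Origin: on the worktop, middle of the mouth; x points into the channel, y left, z up. Channel 48 mm wide up to 8 mm height (blade), above that a 33 mm gap between two lips (handle); over the first 18 mm both flare by about 6 mm a side.
- guard_stop (a point): Foot of the end stop in the middle of the channel, 154 mm in from the mouth, on the worktop.
- guard_track (a point): Middle of the top of the grey shutter track, 26 mm high, which stands left of the mouth at guard x = 2 to 18 mm, y = 38 to 120 mm.
- shutter (a joint): Orange shutter plate, 80 x 4 mm, from 4 to 26 mm height, at guard x = -6 to -2 mm, sliding along the guard's +y. 0 = closed (covers y = -22 to 58 mm), 0.06 m = fully open (38 to 118 mm). About 1 N of friction; it stays where left. It closes only if the scraper does not stick out of the mouth.
- shutter_knob (a point): Middle of the upright black knob on the shutter, 14 mm in diameter, from 28 to 56 mm height; this point is at 42 mm height, at guard x = -4 mm, y = 45 mm + the shutter's opening. Axes as the guard's.
- scraper: Loose scraper with a yellow handle, lying flat, 150 mm long, about 90 g. Origin: middle of its length, on the underside; x towards the blade's edge, z up. Steel blade x = 15 to 75 mm, 44 mm wide (38 mm at the tip), 4 mm thick, on the worktop. Handle x = -75 to 25 mm, 26 mm wide, 20 mm high. Fully home, its tail is 4 mm inside the mouth.
- scraper_edge (a point): Middle of the blade's front edge, at scraper x = 75 mm, 2 mm above the underside.
- scraper_tail (a point): Middle of the handle's rear end face, at scraper x = -75 mm, 10 mm above the underside.
- stapler: Black desk stapler, 150 x 34 x 48 mm, loose; bystander. It and the scraper lie one at each side of the table, either way round. Origin: middle of its underside, x along its length.
- vial_a: Loose vial with a blue cap, 31 mm diameter, 67 mm tall, standing right of the guard; bystander. Origin: middle of its underside.
- vial_b: Loose vial with a white cap, 36 mm diameter, 56 mm tall, standing right of the guard; bystander. Origin: middle of its underside.
- carton: Loose small white and orange carton, 60 x 30 x 78 mm, standing at the back right; bystander. Origin: middle of its underside.
- radio: Loose black hand radio, 151 x 58 x 31 mm, lying at the back right; bystander. Origin: middle of its underside.
Mind the look-alikes: they are no part of the job. Of the things shaped like the scraper, the yellow one is meant.

How it is judged (in metres and radians):
On the way, in this order (a step that is already met when the one before it is completed fails the run):
1. the shutter is slid open, clear of the mouth (more than 50 mm of its 60 mm) (value of joint shutter above 0.05 m), for 0.2 s.
2. the scraper lies flat in the channel, blade first, its edge within 7 mm of the stop (x of scraper_edge in the frame of guard between 0.147 and 0.16 m and y of scraper_edge in the frame of guard between -0.006 and 0.006 m and angle between the x axis of scraper and the x axis of guard, either way round below 0.08 rad and height (world z) of scraper below 0.006 m), for 0.2 s.
At the end, for the whole second after the job is handed in: The scraper lies flat at rest in the guard's channel, blade first, its edge within 7 mm of the stop and within 6 mm of the channel's middle line, aligned within 0.08 rad and no more than 6 mm above the worktop, and the shutter is closed to within 5 mm (all of step 2 and value of joint shutter below 0.005 m and linear speed of scraper below 0.02 m/s and contact force between the fingers and scraper below 0.1 N); the robot touches nothing.
It fails at once if the stapler is moved more than 25 mm or tipped by more than 0.5 rad (distance of stapler from where it was at the start of the episode above 0.025 m or angle between stapler's own z axis and vertical above 0.5 rad).
It fails at once if the vial with the blue cap is moved more than 25 mm or tipped by more than 0.5 rad (distance of vial_a from where it was at the start of the episode above 0.025 m or angle between vial_a's own z axis and vertical above 0.5 rad).
It fails at once if the vial with the white cap is moved more than 25 mm or tipped by more than 0.5 rad (distance of vial_b from where it was at the start of the episode above 0.025 m or angle between vial_b's own z axis and vertical above 0.5 rad).
It fails at once if the carton is moved more than 25 mm or tipped by more than 0.5 rad (distance of carton from where it was at the start of the episode above 0.025 m or angle between carton's own z axis and vertical above 0.5 rad).
It fails at once if the radio is moved more than 25 mm or tipped by more than 0.5 rad (distance of radio from where it was at the start of the episode above 0.025 m or angle between radio's own z axis and vertical above 0.5 rad).
It also fails if it takes over 70 s, if anything falls off the work surface, if the arm or the gripper's body presses on something with over 40 N, if the wrist force passes 120 N, or if a joint passes its speed limit or range.

## Working session

There is one attempt and no reset: what is moved stays moved. The work goes in short steps, Python scripts to look and compute and a shell command to move; the robot and the scene stay as the last step left them, time stands still between calls to the robot, and variables do not carry over. Pictures are saved under pics/ and viewed, and the job is handed in when it is done.

```bash
ls; mkdir -p pics; cat > h.py <<'E'
import numpy as np, cv2
from plant import env
def snap(n,f):
    p=env.read_camera(n); cv2.imwrite('pics/'+f,cv2.cvtColor(p['color'],cv2.COLOR_RGB2BGR)); return p
E
python3 - <<'E'
from h import *
for c in ['scene','side','wrist']:
    s=env.state()
    p=snap(c,c+'0.png'); print(c,{k:v for k,v in p.items() if k!='color'})
    for q in ['guard','guard_stop','guard_track','shutter_knob','scraper','scraper_edge','scraper_tail','stapler','vial_a','vial_b','carton','radio']:
        print(q,[(np.round(d['point']).tolist(),round(d['confidence'],2)) for d in env.tip_of(p,q)][:3])
print(s)
E
```

```text
pics
scene {'fovy': 42.752823960235055, 'cx': 280.6416223530035, 'cy': 217.6904242666467, 'position': array([-361.69500965, 1167.13660878,  800.42278338]), 'attitude': array([ 1.11775978, -0.00690914, -2.46794053]), 'shot': 1}
guard [([629.0, -15.0, 1.0], 0.89), ([506.0, -292.0, -2.0], 0.69)]
guard_stop [([788.0, -22.0, 0.0], 0.72)]
guard_track [([644.0, 61.0, 27.0], 0.68), ([508.0, -292.0, -1.0], 0.16)]
shutter_knob [([621.0, 32.0, 40.0], 0.63)]
scraper [([466.0, -157.0, 0.0], 0.7), ([728.0, -305.0, -2.0], 0.68), ([508.0, -293.0, -5.0], 0.63)]
scraper_edge [([577.0, -280.0, -2.0], 0.83), ([465.0, -83.0, 5.0], 0.76), ([722.0, -120.0, 1.0], 0.7)]
scraper_tail [([469.0, -232.0, 13.0], 0.86), ([428.0, -299.0, 14.0], 0.71)]
stapler [([628.0, -14.0, 1.0], 0.6)]
vial_a [([719.0, -117.0, 1.0], 0.75), ([780.0, -106.0, 3.0], 0.43)]
vial_b [([719.0, -117.0, 1.0], 0.75), ([780.0, -106.0, 3.0], 0.43)]
carton [([725.0, -304.0, -1.0], 0.7)]
radio [([677.0, -433.0, -0.0], 0.7)]
side {'fovy': 48.18200363048429, 'cx': 281.60855656811896, 'cy': 210.66515029142306, 'position': array([ 104.85455414, -96
[... 1738 characters left out ...]
5.0, 29.0, 39.0], 0.39)]
{'clock': 1.3, 'q': array([-1.19004376e-01,  5.27014575e-02,  1.61288290e+00, -1.68765361e-05,
        1.47597861e+00, -1.18988612e-01]), 'joint_vel': array([ 0.00043898, -0.00070698,  0.00069238,  0.00027459, -0.00046996,
       -0.00081679]), 'joint_torque': array([-4.32399629e-04, -3.93675363e+01, -3.70455372e+01, -9.31014097e-05,
        3.79596804e-04, -1.08301816e-06]), 'tcp_pos': array([ 6.24993929e+02, -6.32193824e-03,  2.31312895e+02]), 'tcp_rot': array([3.14156517e+00, 2.02057347e-05, 1.57078216e+00]), 'wrist_force': array([ 0.26986025,  0.16905305, -0.19665054]), 'ft_torque': array([-0.00788167, -0.00673829,  0.01812928]), 'finger_gap': 1.0018192288274912}
```

View pictures.

View pics/scene0.png

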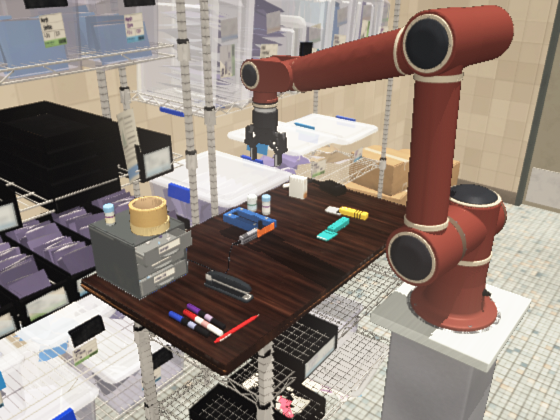

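View pics/side0.png

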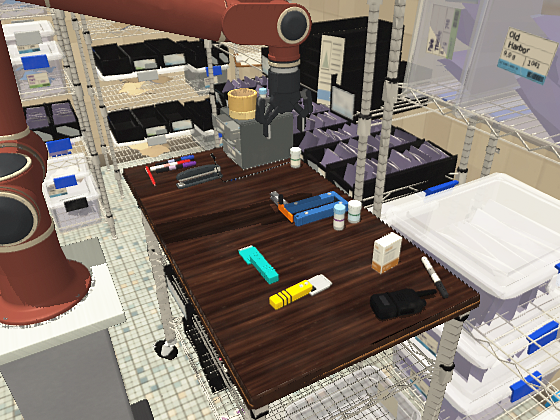

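View pics/wrist0.png

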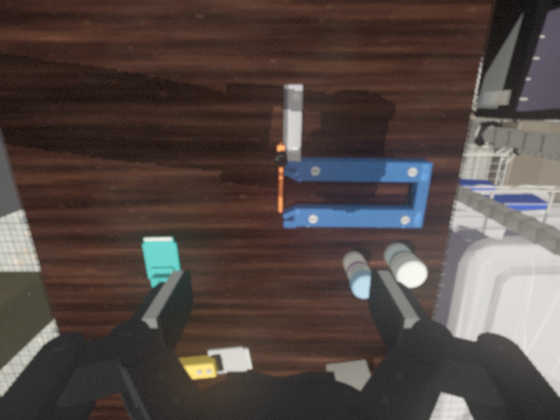

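Candidates for the scraper are the teal one (side px 260,263; world ≈465,-158) and the yellow one (side px 300,292; world ≈504,-292). The description says yellow, so I'll check it in a crop.

```bash
python3 - <<'E'
import cv2,numpy as np
a=cv2.imread('pics/side0.png'); b=cv2.imread('pics/wrist0.png')
c=cv2.resize(a[235:315,225:345],None,fx=5,fy=5,interpolation=cv2.INTER_CUBIC)
cv2.imwrite('pics/crop_y.png',c)
d=cv2.resize(b[70:240,260:450],None,fx=4,fy=3.5,interpolation=cv2.INTER_CUBIC); cv2.imwrite('pics/crop_g.png',d)
E
```

```text
(no output)
```

View pics/crop_y.png

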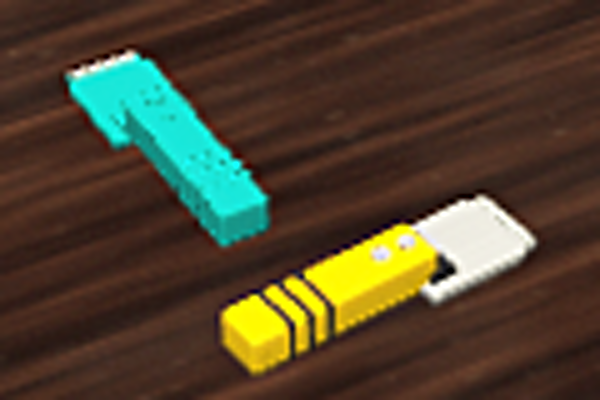

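View pics/crop_g.png

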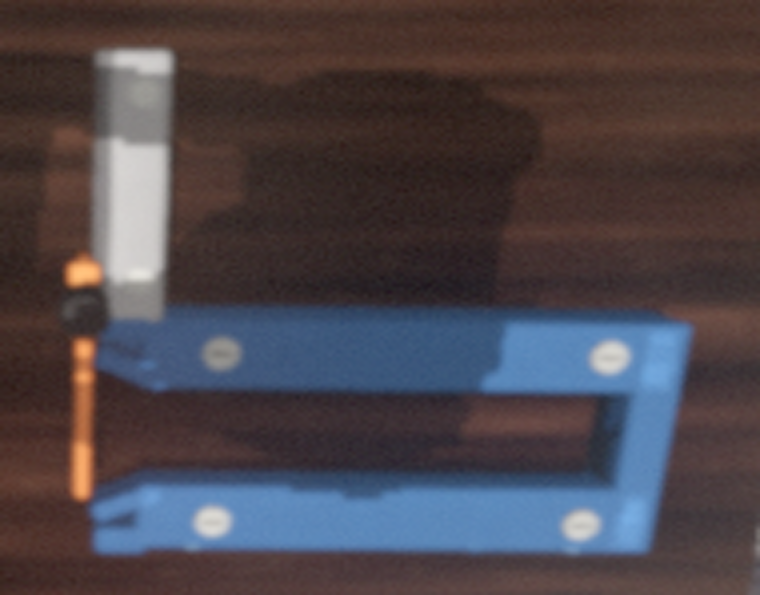

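```bash
python3 -m jog '[[[-6,0,40],0],[[0,0,40],0],[[0,0,40],0]]' -1
```

```text
clock: 2.33
tcp_pos: [629.4, -6.7, 114.6]
tcp_rot: [3.129, 0.002, 1.571]
wrist_force: [-0.2, 0.6, -0.4]
finger_gap: 0.383
```

Crop check: the yellow handle with bare steel blade is at crop (330,300), and the teal one is separate. I'll continue with the shutter.

```bash
python3 -m jog '[[[0,-4,40],0],[[0,0,38],0],[[0,0,0],0]]' && python3 - <<'E'
from h import *
s=env.state();print(s['tcp_pos'],s['tcp_rot'],s['finger_gap']); p=snap('wrist','w1.png')
for q in ['guard_stop','guard_track','shutter_knob']:
    print(q,[(np.round(d['point']).tolist(),round(d['confidence'],2)) for d in env.tip_of(p,q)][:3])
E
```

```text
clock: 2.7
tcp_pos: [623.1, -6.4, 30.4]
tcp_rot: [3.137, 0.001, 1.571]
wrist_force: [-0.5, 0.9, -0.3]
finger_gap: 0.003
[623.14128106  -6.4432535   30.39644756] [3.13654592e+00 6.15515375e-04 1.57088817e+00] 0.002824803978574731
guard_stop [([785.0, -20.0, -3.0], 0.69)]
guard_track [([646.0, 58.0, 27.0], 0.86), ([627.0, 26.0, 37.0], 0.43)]
shutter_knob [([627.0, 25.0, 39.0], 0.63)]
```

View pics/w1.png

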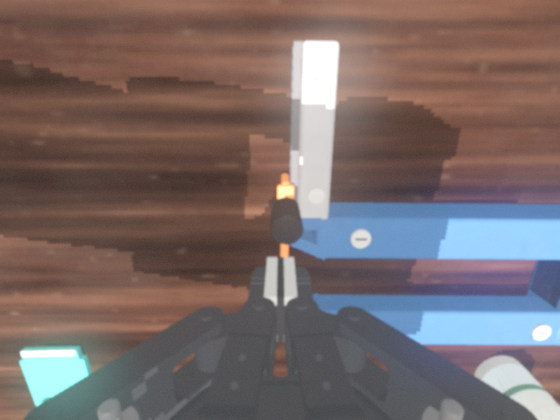

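The shut fingertips (281,265) stand just behind the black knob (286,220), aligned with it. I'll push toward +y now.

```bash
python3 -m jog '[[[8,2,-4],0],[[13,0,0],0],[[13,0,0],0],[[13,0,0],0],[[13,0,0],0],[[10,0,0],0],[[4,0,0],0],[[0,0,0],0]]' && python3 - <<'E'
from h import *
s=env.state();print(s['tcp_pos'],s['tcp_rot'],s['wrist_force']); p=snap('wrist','w2.png')
for q in ['guard_stop','guard_track','shutter_knob']:
    print(q,[(np.round(d['point']).tolist(),round(d['confidence'],2)) for d in env.tip_of(p,q)][:3])
E
```

```text
clock: 3.9
tcp_pos: [633.8, 70.0, 46.2]
tcp_rot: [3.115, 0.01, 1.574]
wrist_force: [-0.2, -2.4, 0.9]
finger_gap: 0.002
[633.82258478  69.96879998  46.18340266] [3.11540785 0.00983251 1.5735447 ] [-0.20941711 -2.38185816  0.90123178]
guard_stop [([784.0, -20.0, -3.0], 0.64)]
guard_track [([648.0, 63.0, 26.0], 0.82), ([784.0, -21.0, -3.0], 0.17)]
shutter_knob [([625.0, 84.0, 39.0], 0.58), ([644.0, 62.0, 27.0], 0.33)]
```

View pics/w2.png

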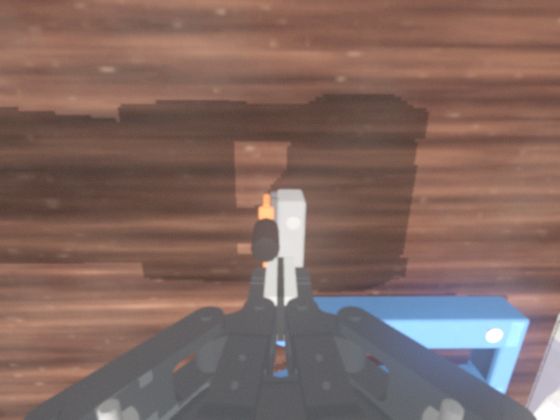

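The knob is now at (265,240), at the far end of its track (world y≈84, about 59 mm of travel), so the shutter is open. Next I'll lift, turn, and look down the channel.

```bash
python3 -m jog '[[[-35,0,-45],0],[[-40,0,-45],0],[[0,0,0],10],[[0,0,0],10],[[0,0,0],10],[[0,0,0],10],[[0,0,0],10],[[0,0,0],10],[[0,0,0],10],[[0,0,0],10],[[0,0,0],10],[[0,0,0],0]]' && python3 - <<'E'
from h import *
s=env.state();print(s['tcp_pos'],s['tcp_rot'],s['wrist_force']); p=snap('wrist','w3.png')
np.savez('w3.npz',s=np.r_[s['tcp_pos'],s['tcp_rot']],mount=p['mount'],k=[p['fovy'],p['cx'],p['cy']])
for q in ['guard','guard_stop','guard_track','shutter_knob','scraper','scraper_tail','scraper_edge']:
    print(q,[(np.round(d['point']).tolist(),round(d['confidence'],2)) for d in env.tip_of(p,q)][:3])
E
```

```text
clock: 5.6
tcp_pos: [628.9, 4.2, 137.5]
tcp_rot: [-3.124, -0.02, -0.05]
wrist_force: [-0.3, 0.4, -0.9]
finger_gap: 0.0
[628.85091118   4.18048119 137.45805568] [-3.12406975 -0.01970447 -0.05037143] [-0.27184838  0.40561378 -0.871434  ]
guard [([624.0, 85.0, 38.0], 0.39)]
guard_stop [([780.0, -19.0, -4.0], 0.55)]
guard_track [([643.0, 62.0, 28.0], 0.88)]
shutter_knob [([625.0, 85.0, 40.0], 0.89)]
scraper [([462.0, -161.0, -2.0], 0.67), ([490.0, 318.0, -5.0], 0.24)]
scraper_tail [([468.0, -232.0, 6.0], 0.98)]
scraper_edge []
```

View pics/w3.png

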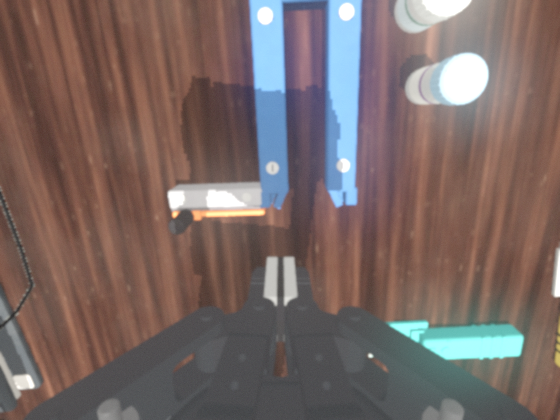

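```bash
cat > fit.py <<'E'
import numpy as np, cv2
from scipy.spatial.transform import Rotation as R
def campose_wrist(tcp,rpy,mount):
    T=np.eye(4);T[:3,:3]=R.from_euler('xyz',rpy).as_matrix();T[:3,3]=tcp
    return T@mount
def ray2plane(T,k,u,v,z):
    fovy,cx,cy=k; f=210/np.tan(np.radians(fovy)/2)
    d=np.stack([(np.asarray(u,float)-cx)/f,-(np.asarray(v,float)-cy)/f,-np.ones(np.shape(u))],-1)@T[:3,:3].T
    o=T[:3,3]; t=(z-o[2])/d[...,2]; return o+d*t[...,None]
E
python3 - <<'E'
from fit import *
D=np.load('w3.npz');T=campose_wrist(D['s'][:3],D['s'][3:],D['mount']);k=D['k']
im=cv2.imread('pics/w3.png');h=cv2.cvtColor(im,cv2.COLOR_BGR2HSV)
m=((h[...,0]>98)&(h[...,0]<116)&(h[...,1]>110)&(h[...,2]>70)).astype(np.uint8)
m[:, :240]=0;m[:,370:]=0;m[215:]=0
cv2.imwrite('pics/m3.png',cv2.resize(np.vstack([im[0:220,230:380],cv2.cvtColor(m[0:220,230:380]*255,cv2.COLOR_GRAY2BGR)]).astype(np.uint8),None,fx=1.3,fy=1.3))
E=[[],[],[],[]]
for v in range(20,165,4):
    c=np.where(m[v])[0]; L=c[c<306];Rr=c[c>=306]
    if len(L)<10 or len(Rr)<10: continue
    for i,u in enumerate([L.min()-.5,L.max()+.5,Rr.min()-.5,Rr.max()+.5]): E[i].append(ray2plane(T,k,u,v,26.))
for i,e in enumerate(E):
    e=np.array(e);p=np.polyfit(e[:,0],e[:,1],1);r=e[:,1]-np.polyval(p,e[:,0]);g=abs(r)<2;p=np.polyfit(e[g,0],e[g,1],1);print(i,'slope',p[0].round(4),'y@630',np.polyval(p,630).round(1),'y@780',np.polyval(p,780).round(1),r.std().round(2))
# mouth front corners
for u,v in [(263,205),(274,208),(342,206),(356,203)]: print(u,v,ray2plane(T,k,u,v,26.))
print('knob top',ray2plane(T,k,186,217,56.))
E
```

```text
0 slope 0.0073 y@630 20.4 y@780 21.5 0.23
1 slope -0.031 y@630 0.2 y@780 -4.5 0.35
2 slope 0.0202 y@630 -34.7 y@780 -31.7 0.23
3 slope -0.0603 y@630 -40.0 y@780 -49.0 1.32
263 205 [630.40571773  20.55358249  26.        ]
274 208 [627.28509635  11.2352866   26.        ]
342 206 [626.5255863  -47.19383281  26.        ]
356 203 [628.69022184 -59.08055276  26.        ]
knob top [632.41548701  78.03348069  56.        ]
```

View pics/m3.png

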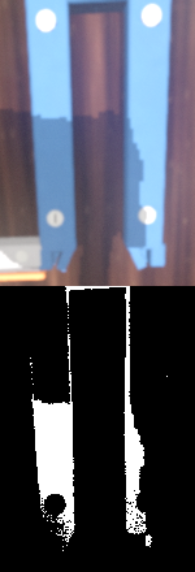

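```bash
python3 - <<'E'
from fit import *
D=np.load('w3.npz');T=campose_wrist(D['s'][:3],D['s'][3:],D['mount']);k=D['k']
im=cv2.imread('pics/w3.png').astype(int)
x=cv2.GaussianBlur((im[...,0]-im[...,2]).astype(np.float32),(3,3),0)
print(x[60,240:370:3],x[140,240:370:3])
E=[[],[],[],[]];px=[]
for v in range(20,165,4):
    g=np.diff(x[v]); 
    r=[]
    for i,(a,b,s) in enumerate([(240,270,1),(276,296,-1),(318,336,1),(348,370,-1)]):
        w=g[a:b]*s;w=np.clip(w,0,None);j=w.argmax();lo,hi=max(j-2,0),j+3
        u=a+.5+(w[lo:hi]*np.arange(lo,hi)).sum()/w[lo:hi].sum(); r.append(round(u,1)); E[i].append(ray2plane(T,k,u,v,26.))
    px.append([v]+r)
print(px[::4])
for i,e in enumerate(E):
    e=np.array(e);p=np.polyfit(e[:,0],e[:,1],1);r=e[:,1]-np.polyval(p,e[:,0]);g=abs(r)<1;p=np.polyfit(e[g,0],e[g,1],1);print(i,'slope',p[0].round(4),'y@630',np.polyval(p,630).round(1),'y@780',np.polyval(p,780).round(1),r.std().round(2),g.sum())
E
```

```text
[-17.875   -8.9375  -1.125   -1.5625  51.     102.8125  97.125   95.3125
  96.3125  97.5     97.9375  98.125   96.9375  97.0625 105.125   48.5
  18.9375  14.5625   1.875   -8.5625 -22.0625 -27.0625 -27.3125 -18.0625
   3.3125   9.75     5.5     15.25    41.5625  88.4375 104.3125  95.375
  96.0625  97.125   97.375   97.25    97.875   98.375   98.75   102.3125
  53.25    18.125    4.75     3.75  ] [-18.9375 -18.3125 -16.25    -9.6875  -3.4375   0.3125  68.3125  89.5625
  90.1875  91.3125  90.6875  91.375   91.4375  91.4375  91.5625  82.4375
  19.3125   6.625   11.75     7.125    0.5     -5.3125  -3.875    3.875
  13.5     15.375   14.125   11.5     31.75    79.6875  90.6875  91.375
  97.3125 102.      96.875   95.875   95.75    96.5625  99.5     49.375
   4.     -10.8125 -12.8125 -11.5   ]
[[20, np.float64(249.5), np.float64(283.3), np.float64(325.6), np.float64(361.2)], [36, np.float64(250.5), np.float64(283.7), np.float64(325.6), np.float64(360.5)], [52, np.float64(251.4), np.float64(284.3), np.float64(325.6), np.float64(360.2)], [68, np.float64(252.4), np.float64(284.8), np.float64(325.4), np.float64(359.4)], [84, np.float64(253.3), np.float64(285.3), np.float64(325.4), np.float64(359.2)], [100, np.float64(254.6), np.float64(285.5), np.float64(324.8), np.float64(358.3)], [116, np.float64(255.7), np.float64(286.1), np.float64(324.6), np.float64(357.7)], [132, np.float64(256.5), np.float64(286.5), np.float64(324.7), np.float64(357.1)], [148, np.float64(257.4), np.float64(286.8), np.float64(324.7), np.float64(356.5)], [164, np.float64(258.5), np.float64(287.5), np.float64(324.6), np.float64(356.0)]]
0 slope -0.0083 y@630 22.3 y@780 21.0 0.1 37
1 slope -0.0137 y@630 -1.4 y@780 -3.5 0.1 37
2 slope -0.0146 y@630 -31.9 y@780 -34.1 0.14 37
3 slope -0.0109 y@630 -57.9 y@780 -59.5 0.1 37
```

```bash
python3 -m jog '[[[-28,52,0],0],[[-28,52,0],0],[[-28,52,0],0],[[-28,52,0],0],[[-28,52,0],-6],[[-28,52,0],-5],[[0,0,0],0]]' 0.2 && python3 - <<'E'
from h import *
s=env.state();print(s['tcp_pos'],s['tcp_rot'],s['finger_gap']); p=snap('wrist','w4.png')
np.savez('w4.npz',s=np.r_[s['tcp_pos'],s['tcp_rot']],mount=p['mount'],k=[p['fovy'],p['cx'],p['cy']])
for q in ['scraper','scraper_tail','scraper_edge']:
    print(q,[(np.round(d['point']).tolist(),round(d['confidence'],2)) for d in env.tip_of(p,q)][:3])
E
```

```text
clock: 6.88
tcp_pos: [448.1, -311.7, 131.0]
tcp_rot: [-3.133, -0.028, 0.152]
wrist_force: [-0.3, 1.0, 0.9]
finger_gap: 0.6
[ 448.105057   -311.72523009  130.96068515] [-3.13313589 -0.02810381  0.1524894 ] 0.6003802058564183
scraper [([503.0, -288.0, -2.0], 0.95), ([464.0, -161.0, -3.0], 0.85)]
scraper_tail [([432.0, -295.0, 8.0], 0.88), ([470.0, -232.0, 9.0], 0.62)]
scraper_edge [([582.0, -274.0, 0.0], 0.84), ([465.0, -83.0, 6.0], 0.82)]
```

View pics/w4.png

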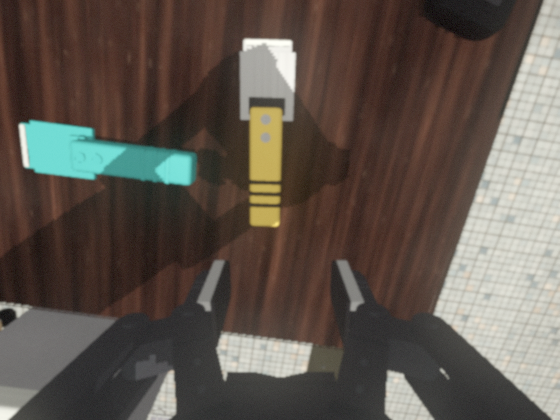

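The yellow scraper, handle (265,107–226), lies parallel to the tool axis and slightly left of the fingers' centre (about 281).

```bash
python3 - <<'E'
from fit import *
D=np.load('w4.npz');T=campose_wrist(D['s'][:3],D['s'][3:],D['mount']);k=D['k']
im=cv2.imread('pics/w4.png');h=cv2.cvtColor(im,cv2.COLOR_BGR2HSV)
m=((h[...,0]>15)&(h[...,0]<35)&(h[...,1]>120)&(h[...,2]>90));m[:,:235]=0;m[:,300:]=0;m[240:]=0
P=[]
for v in range(125,225,3):
    c=np.where(m[v])[0]
    if len(c)>20: P.append([v,c.min()-.5,c.max()+.5])
P=np.array(P);print(P[::6])
a=ray2plane(T,k,P[:,1],P[:,0],20.);b=ray2plane(T,k,P[:,2],P[:,0],20.)
print('width',np.linalg.norm((a-b)[:,:2],axis=1).mean())
c=(a+b)/2;p=np.polyfit(c[:,0],c[:,1],1);print('yaw',np.arctan(p[0]),'y@443',np.polyval(p,443))
r=np.where(m[:,258:272].sum(1)>8)[0];print(r.min(),r.max())
t=ray2plane(T,k,265.,r.max()+.5,20.);print('tail top',t,'front',ray2plane(T,k,265.,r.min()-.5,20.))
tail=np.array([t[0],np.polyval(p,t[0])]);y=np.arctan(p[0])
g=tail+13*np.array([np.cos(y),np.sin(y)])
rm=R.from_euler('xyz',D['s'][3:]).as_matrix()
print('grip',g,'tool delta to z=3',rm.T@(np.r_[g,3]-D['s'][:3]))
E
```

```text
[[125.  248.5 282.5]
 [143.  248.5 282.5]
 [161.  248.5 281.5]
 [179.  248.5 281.5]
 [203.  249.5 279.5]
 [221.  248.5 280.5]]
width 27.127972993084917
yaw 0.1252099898330867 y@443 -297.71285392678675
107 226
tail top [ 428.30555105 -300.30998541   20.        ] front [ 527.37821638 -286.42564187   20.        ]
grip [ 441.2037801  -297.93894134] tool delta to z=3 [ -8.32091163 -13.59351563 127.89685331]
```

```bash
python3 -m jog '[[[-8,-14,30],1],[[0,0,40],0],[[0,0,30],0],[[0,0,0],0]]' && python3 - <<'E'
from h import *
s=env.state();print(s['tcp_pos'],s['tcp_rot'],s['finger_gap']); p=snap('wrist','w5.png')
E
```

```text
clock: 7.58
tcp_pos: [446.6, -288.1, 29.5]
tcp_rot: [-3.133, -0.03, 0.15]
wrist_force: [-0.7, 1.3, -0.1]
finger_gap: 0.599
[ 446.62493866 -288.14020006   29.52297557] [-3.13283323 -0.03042025  0.15016208] 0.599208071642487
```

View pics/w5.png

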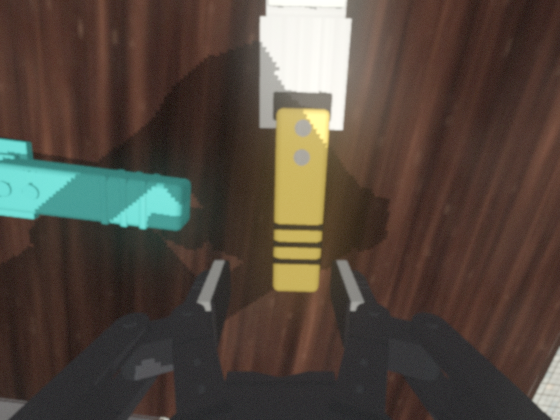

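```bash
python3 -m jog '[[[-7,9,0],1],[[0,0,0],0]]' && python3 - <<'E'
from h import *
s=env.state();print(s['tcp_pos'],s['tcp_rot'],s['finger_gap']); p=snap('wrist','w6.png')
E
```

```text
clock: 7.88
tcp_pos: [444.0, -300.6, 34.2]
tcp_rot: [-3.139, -0.036, 0.133]
wrist_force: [0.9, 0.5, -1.1]
finger_gap: 0.598
[ 444.0381476  -300.59520341   34.24241598] [-3.1389251  -0.0357421   0.13340417] 0.5979026905763293
```

View pics/w6.png

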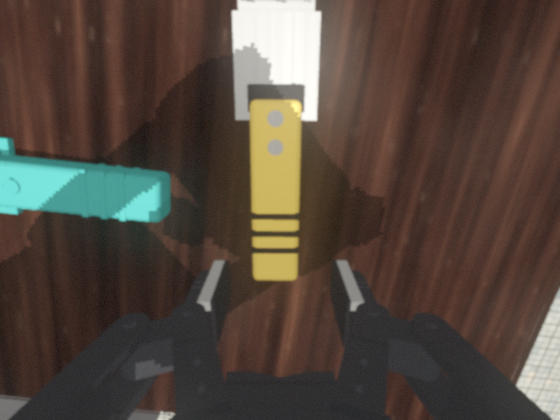

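```bash
python3 -m jog '[[[-3,-2,15],0],[[0,0,13],0],[[0,0,0],0],[[0,0,0],0]]'
```

```text
clock: 8.43
tcp_pos: [441.9, -299.0, 4.9]
tcp_rot: [-3.14, -0.037, 0.133]
wrist_force: [0.3, -0.0, 0.2]
finger_gap: 0.601
```

```bash
python3 -m jog '[[[0,0,4],0],[[0,0,0],0]]' && python3 -m jog '[[[0,0,0],0],[[0,0,0],0],[[0,0,0],0],[[0,0,0],0]]' -1 && python3 - <<'E'
from h import *
s=env.state();print(s['tcp_pos'],s['tcp_rot'],s['finger_gap'],s['wrist_force']); p=snap('wrist','w7.png')
E
```

```text
clock: 8.68
tcp_pos: [442.2, -299.0, 0.8]
tcp_rot: [-3.14, -0.037, 0.133]
wrist_force: [-0.5, 0.5, -0.6]
finger_gap: 0.607
clock: 9.18
tcp_pos: [442.5, -299.3, 1.4]
tcp_rot: [-3.141, -0.037, 0.133]
wrist_force: [-0.5, 0.5, -1.2]
finger_gap: 0.288
[ 442.54904248 -299.341447      1.41009617] [-3.14060779 -0.03746779  0.13314882] 0.28835696896306856 [-0.48854199  0.54255367 -1.20785333]
```

View pics/w7.png

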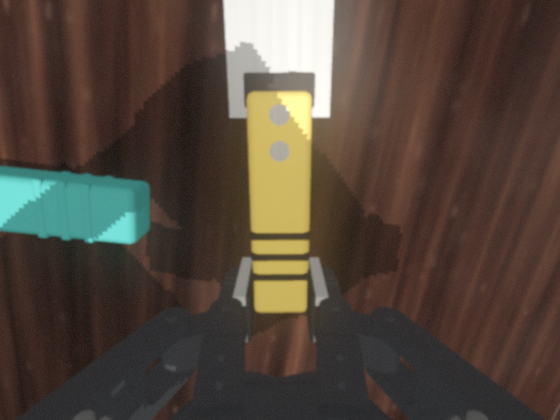

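```bash
python3 -m jog '[[[0,0,-20],0],[[0,0,-20],2],[[0,0,-15],3],[[5,-40,0],4],[[5,-40,0],0],[[5,-40,0],0],[[5,-40,0],0],[[5,-40,0],0],[[5,-30,0],0],[[0,0,0],0],[[0,0,0],0]]' && python3 - <<'E'
from h import *
s=env.state();print(s['tcp_pos'],s['tcp_rot'],s['finger_gap'],s['wrist_force']); p=snap('wrist','w8.png');p2=snap('side','s8.png')
E
```

```text
clock: 10.6
tcp_pos: [473.8, -63.8, 59.8]
tcp_rot: [-3.134, -0.036, -0.031]
wrist_force: [0.1, 1.0, -0.5]
finger_gap: 0.29
[473.83448395 -63.8072233   59.75669329] [-3.13365736 -0.03563582 -0.03142049] 0.28993730272879475 [ 0.12220738  1.0144732  -0.50977019]
```

View pics/w8.png

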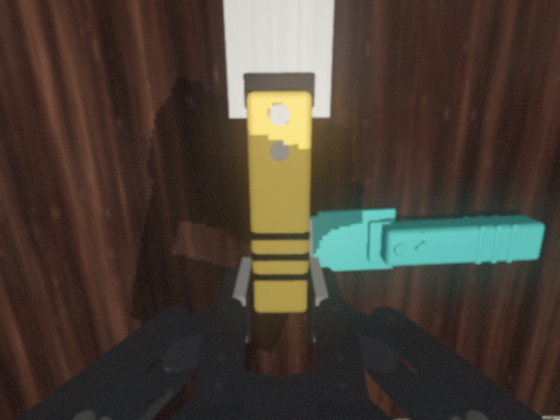

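View pics/s8.png

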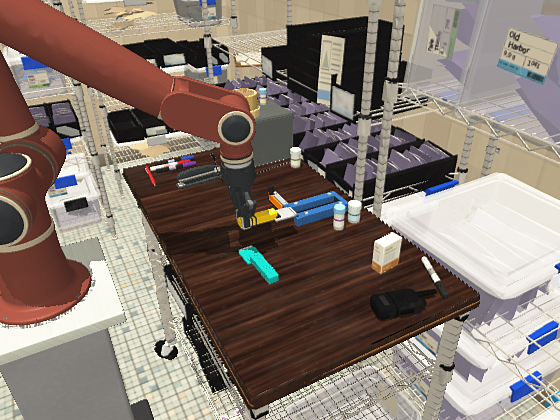

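The scraper is held straight and unchanged in the grip (handle column 280). I'll shift it in front of the mouth and lower it.

```bash
python3 -m jog '[[[0,-25,0],0],[[2,-25,10],0],[[0,0,20],0],[[0,0,15],0],[[0,0,0],0],[[0,0,0],0]]' && python3 - <<'E'
from h import *
s=env.state();print(s['tcp_pos'],s['tcp_rot'],s['finger_gap'],s['wrist_force'])
np.set_printoptions(suppress=True)
p=snap('wrist','w9.png');p2=snap('scene','c9.png')
np.savez('w9.npz',s=np.r_[s['tcp_pos'],s['tcp_rot']],mount=p['mount'],k=[p['fovy'],p['cx'],p['cy']])
for q in ['scraper','scraper_tail','scraper_edge','guard','shutter_knob']:
    print(q,[(np.round(d['point']).tolist(),round(d['confidence'],2)) for d in env.tip_of(p2,q)][:3])
im=cv2.imread('pics/c9.png');cv2.imwrite('pics/c9c.png',cv2.resize(im[170:270,200:360],None,fx=5,fy=5,interpolation=cv2.INTER_CUBIC))
E
```

```text
clock: 11.45
tcp_pos: [480.4, -18.2, 15.0]
tcp_rot: [-3.135, -0.038, -0.042]
wrist_force: [-0.1, 0.5, -1.2]
finger_gap: 0.289
[480.43431598 -18.18935701  15.00355412] [-3.1345626  -0.0376687  -0.04197306] 0.28881075564412095 [-0.05868578  0.47144145 -1.17318292]
scraper [([469.0, -155.0, -2.0], 0.55), ([545.0, -21.0, 10.0], 0.54)]
scraper_tail [([470.0, -234.0, 10.0], 0.9), ([466.0, -19.0, 26.0], 0.64)]
scraper_edge [([467.0, -83.0, 4.0], 0.64), ([618.0, -24.0, 15.0], 0.52)]
guard [([628.0, -17.0, 2.0], 0.85)]
shutter_knob [([624.0, 89.0, 45.0], 0.71)]
```

View pics/w9.png

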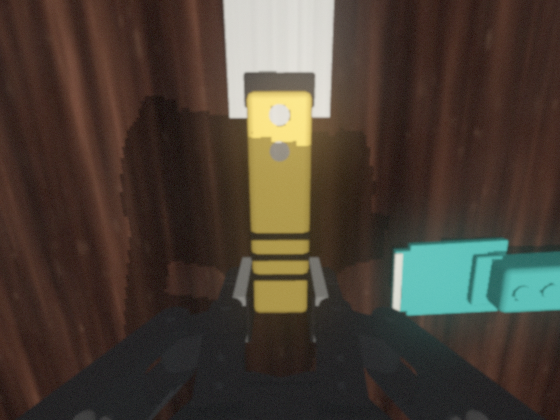

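View pics/c9c.png

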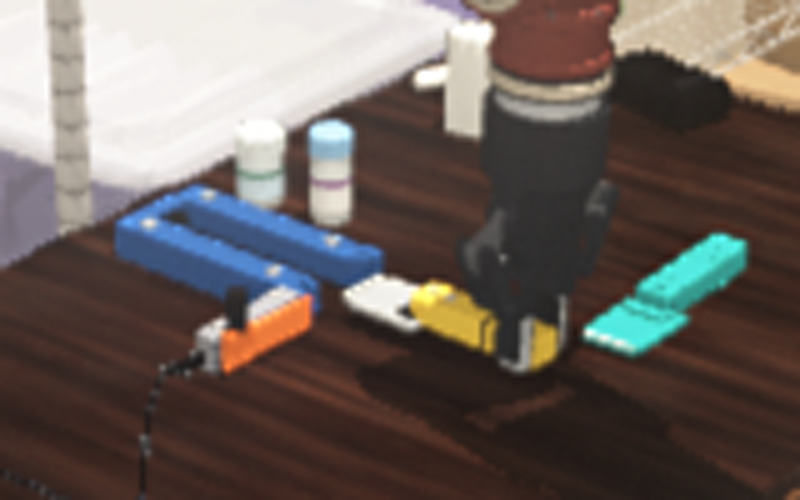

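```bash
python3 -m jog '[[[-3,-4,7],-1.5],[[0,0,4],0],[[0,0,0],0],[[0,0,0],0]]' && python3 - <<'E'
from h import *
s=env.state();print(s['tcp_pos'],s['tcp_rot'],s['finger_gap'],s['wrist_force'])
E
```

```text
clock: 12.3
tcp_pos: [477.5, -12.9, 3.0]
tcp_rot: [-3.136, -0.038, -0.013]
wrist_force: [0.7, -0.4, -1.0]
finger_gap: 0.286
[477.52949496 -12.92503761   3.02108792] [-3.13554721 -0.03780683 -0.01258158] 0.28646033726771847 [ 0.65050246 -0.44173883 -1.00422093]
```

```bash
python3 -m jog '[[[10,1,1],0],[[10,0,1],0],[[10,0,0],0],[[0,0,0],0],[[0,0,0],0]]' && python3 - <<'E'
from h import *
s=env.state();print(s['tcp_pos'],s['tcp_rot'],s['finger_gap'],s['wrist_force'])
p2=snap('scene','c10.png')
im=cv2.imread('pics/c10.png');cv2.imwrite('pics/c10c.png',cv2.resize(im[170:270,200:360],None,fx=5,fy=5,interpolation=cv2.INTER_CUBIC))
E
```

```text
clock: 12.92
tcp_pos: [511.0, -14.6, 2.6]
tcp_rot: [-3.136, -0.039, -0.013]
wrist_force: [-0.1, 0.4, -0.8]
finger_gap: 0.29
[511.00262477 -14.64703466   2.62965774] [-3.13580172 -0.03923482 -0.01264683] 0.28977206743937944 [-0.07089246  0.38559101 -0.83012691]
```

View pics/c10c.png

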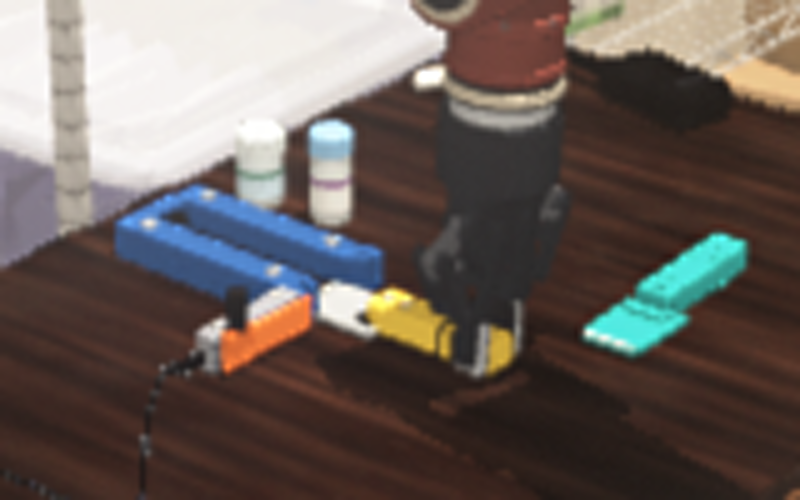

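The blade has entered the mouth with no contact force. Continue.

```bash
python3 -m jog '[[[10,0,0.8],0],[[10,0,0.4],0],[[10,0,0.4],0],[[8,0,0.4],0],[[0,0,0],0],[[0,0,0],0]]' && python3 - <<'E'
from h import *
s=env.state();print(s['tcp_pos'],s['tcp_rot'],s['finger_gap'],s['wrist_force'])
p2=snap('wrist','w11.png')
E
```

```text
clock: 13.72
tcp_pos: [551.8, -15.2, 2.1]
tcp_rot: [-3.136, -0.039, -0.013]
wrist_force: [-0.0, 0.6, -1.4]
finger_gap: 0.286
[551.84754478 -15.24049324   2.05430764] [-3.1359458  -0.03949966 -0.0127573 ] 0.2860313256953631 [-0.04177004  0.60807627 -1.43010421]
```

View pics/w11.png

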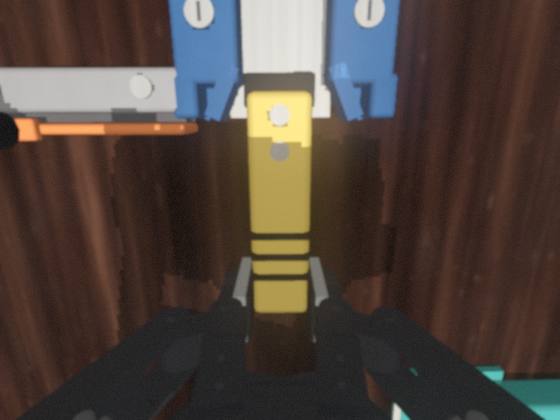

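The scraper is centred in the channel to about 1 mm (handle column 280, guard middle about 284). Continue with a 1 mm shift.

```bash
python3 -m jog '[[[10,1.2,0.8],0],[[10,0,0.4],0],[[10,0,0.4],0],[[10,0,0.4],0],[[6,0,0.4],0],[[0,0,0],0],[[0,0,0],0]]' && python3 - <<'E'
from h import *
s=env.state();print(s['tcp_pos'],s['tcp_rot'],s['finger_gap'],s['wrist_force'])
p2=snap('wrist','w12.png')
E
```

```text
clock: 14.65
tcp_pos: [601.2, -17.1, 1.4]
tcp_rot: [-3.136, -0.04, -0.013]
wrist_force: [-0.9, 0.1, -0.6]
finger_gap: 0.289
[601.24795293 -17.14970248   1.38189427] [-3.13594024 -0.03971461 -0.01277492] 0.2892923032862211 [-0.93053584  0.11058617 -0.62040221]
```

View pics/w12.png

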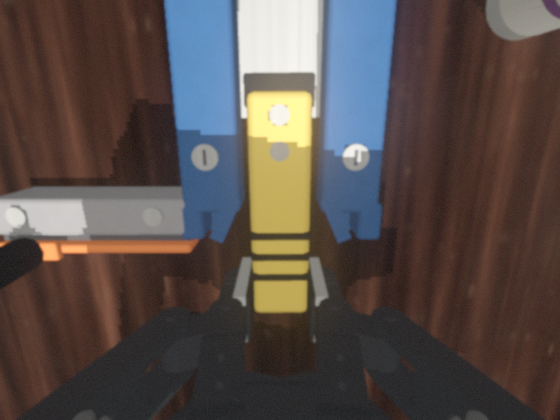

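The scraper is in straight, with the pads just short of the mouth (row 258 against mouth row 240). Release, lift and look.

```bash
python3 -m jog '[[[4,0,0.3],0],[[0,0,0],0]]' && python3 -m jog '[[[0,0,0],0],[[0,0,0],0],[[0,0,0],0],[[0,0,-20],0],[[-10,0,-25],0],[[-20,0,0],0],[[-10,0,0],0]]' -0.1 && python3 -m jog '[[[0,0,0],0],[[0,0,0],0]]' -1 && python3 - <<'E'
from h import *
s=env.state();print(s['tcp_pos'],s['tcp_rot'],s['finger_gap'],s['wrist_force'])
p2=snap('wrist','w13.png')
for q in ['scraper','scraper_tail','guard','guard_stop']:
    print(q,[(np.round(d['point']).tolist(),round(d['confidence'],2)) for d in env.tip_of(p2,q)][:3])
E
```

```text
clock: 14.95
tcp_pos: [605.2, -17.2, 1.5]
tcp_rot: [-3.136, -0.04, -0.013]
wrist_force: [-0.4, -0.5, -0.8]
finger_gap: 0.288
clock: 15.82
tcp_pos: [565.0, -17.3, 51.4]
tcp_rot: [-3.137, -0.046, -0.013]
wrist_force: [-0.1, 0.7, 0.4]
finger_gap: 0.448
clock: 16.08
tcp_pos: [565.6, -17.3, 52.7]
tcp_rot: [-3.137, -0.048, -0.013]
wrist_force: [-0.7, 1.1, 0.2]
finger_gap: 0.029
[565.55745072 -17.34554998  52.68829689] [-3.13703249 -0.04821167 -0.01279924] 0.028868161415256558 [-0.6560413   1.05942982  0.23344037]
scraper [([671.0, -14.0, 2.0], 0.9), ([460.0, -162.0, 0.0], 0.64)]
scraper_tail [([592.0, -13.0, 12.0], 0.67)]
guard []
guard_stop []
```

View pics/w13.png

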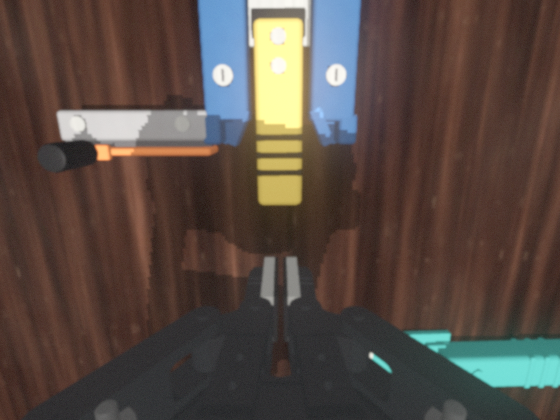

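The scraper lies straight in the channel, with its tail at (280,204). I'll lower the shut fingers behind it and push.

```bash
python3 -m jog '[[[0,0,22],0],[[0,0,20],0],[[0,0,0],0],[[0,0,0],0]]' && python3 -m jog '[[[8,0,0.4],0],[[9,0,0.4],0],[[9,0,0.4],0],[[9,0,0.4],0],[[0,0,0],0]]'
```

```text
clock: 16.82
tcp_pos: [568.5, -17.2, 9.7]
tcp_rot: [-3.137, -0.048, -0.013]
wrist_force: [0.2, 0.8, 0.2]
finger_gap: -0.003
clock: 17.45
tcp_pos: [608.2, -18.0, 12.5]
tcp_rot: [-3.138, -0.052, -0.013]
wrist_force: [-0.3, -0.6, -0.2]
finger_gap: 0.0
```

```bash
python3 -m jog '[[[-3,0,7],0],[[0,0,0],0],[[8,0,0.5],0],[[5,0,0.3],0],[[0,0,0],0]]' && python3 - <<'E'
from h import *
s=env.state();print(s['tcp_pos'],s['tcp_rot'],s['finger_gap'],s['wrist_force'])
p2=snap('wrist','w14.png')
E
```

```text
clock: 18.08
tcp_pos: [618.4, -18.0, 4.1]
tcp_rot: [-3.137, -0.051, -0.013]
wrist_force: [-0.1, -0.0, -1.8]
finger_gap: -0.001
[618.40309038 -18.01597646   4.13466699] [-3.13743246 -0.05066049 -0.01262833] -0.0009896152158545394 [-0.08873857 -0.02101066 -1.76451227]
```

View pics/w14.png

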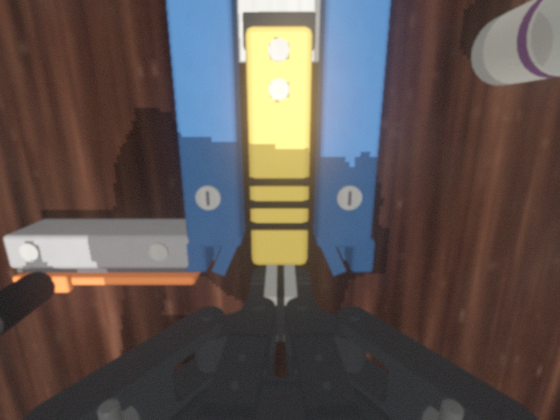

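```bash
for i in 1; do python3 -m jog '[[[3,0,0.2],0],[[0,0,0],0]]'; done; python3 -m jog '[[[2.5,0,0],0],[[0,0,0],0]]'
```

```text
clock: 18.38
tcp_pos: [621.5, -18.0, 4.1]
tcp_rot: [-3.137, -0.051, -0.013]
wrist_force: [0.2, 0.1, -0.4]
finger_gap: 0.002
clock: 18.62
tcp_pos: [622.3, -18.0, 4.0]
tcp_rot: [-3.137, -0.046, -0.012]
wrist_force: [-1.1, -0.9, 0.2]
finger_gap: 0.003
```

```bash
python3 -m jog '[[[3,0,0],0]]'; python3 -m jog '[[[3,0,0],0]]';python3 -m jog '[[[0,0,0],0]]'; python3 - <<'E'
from h import *
s=env.state();print(s['tcp_pos'],s['tcp_rot'],s['finger_gap'],s['wrist_force'])
p2=snap('wrist','w15.png')
E
```

```text
clock: 18.75
tcp_pos: [622.5, -17.9, 3.7]
tcp_rot: [-3.137, -0.038, -0.012]
wrist_force: [-16.2, -1.0, 10.4]
finger_gap: 0.001
clock: 18.88
tcp_pos: [622.4, -17.9, 3.2]
tcp_rot: [-3.137, -0.029, -0.011]
wrist_force: [-12.4, -0.7, 10.5]
finger_gap: -0.005
clock: 19.0
tcp_pos: [622.1, -17.8, 3.2]
tcp_rot: [-3.137, -0.028, -0.011]
wrist_force: [0.5, -0.5, -0.6]
finger_gap: -0.003
[622.07313591 -17.84705497   3.15021961] [-3.13700091 -0.02823151 -0.01145397] -0.0028046412612540376 [ 0.47342636 -0.50511396 -0.60295675]
```

View pics/w15.png

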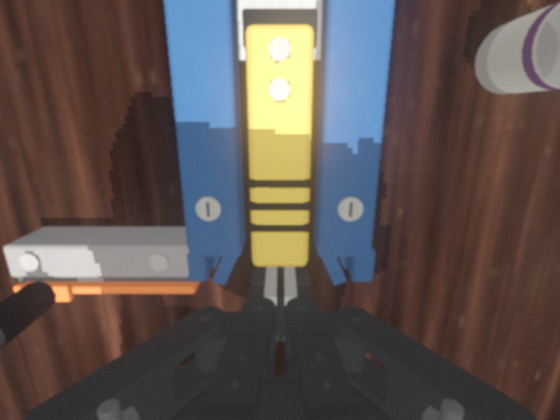

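A firm stop at TCP x≈622.5, where home was predicted, with about 16 N reaction. The scraper is home. Now I'll go round to the knob's far side.

```bash
python3 -m jog '[[[-12,0,0],0],[[-18,0,-25],0],[[0,0,-40],0],[[0,-40,-20],0],[[0,-45,0],0],[[0,-45,0],0],[[10,0,0],0],[[14,0,0],0],[[0,0,0],0]]' && python3 - <<'E'
from h import *
s=env.state();print(s['tcp_pos'],s['tcp_rot'],s['finger_gap'],s['wrist_force'])
p2=snap('wrist','w16.png')
for q in ['scraper','scraper_tail','scraper_edge','guard_stop','shutter_knob']:
    print(q,[(np.round(d['point']).tolist(),round(d['confidence'],2)) for d in env.tip_of(p2,q)][:3])
E
```

```text
clock: 20.18
tcp_pos: [614.7, 113.7, 91.9]
tcp_rot: [-3.136, -0.037, -0.015]
wrist_force: [0.6, -0.0, -0.1]
finger_gap: 0.003
[614.72140647 113.7251245   91.90406933] [-3.1359251  -0.03727543 -0.01469894] 0.002717477521762256 [ 0.6018636  -0.03243208 -0.09813571]
scraper [([709.0, -16.0, 0.0], 0.61)]
scraper_tail [([633.0, -11.0, 9.0], 0.78)]
scraper_edge [([466.0, -80.0, 7.0], 0.95)]
guard_stop [([489.0, 317.0, -4.0], 0.74)]
shutter_knob [([627.0, 87.0, 39.0], 0.85)]
```

View pics/w16.png

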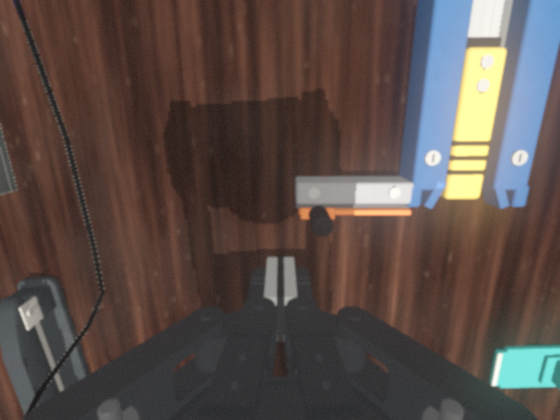

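```bash
python3 -m jog '[[[6,-5,5],0],[[5,0,20],0],[[0,0,20],0],[[0,0,6],0],[[0,0,0],0]]' && python3 - <<'E'
from h import *
s=env.state();print(s['tcp_pos'],s['tcp_rot'],s['finger_gap'],s['wrist_force'])
p2=snap('wrist','w17.png')
E
```

```text
clock: 21.1
tcp_pos: [625.6, 119.4, 35.2]
tcp_rot: [-3.136, -0.033, -0.014]
wrist_force: [0.5, -0.4, -0.4]
finger_gap: 0.002
[625.60371419 119.39565423  35.23553339] [-3.13614325 -0.03252805 -0.01439896] 0.0023210102509373387 [ 0.47362825 -0.43932128 -0.36155239]
```

View pics/w17.png

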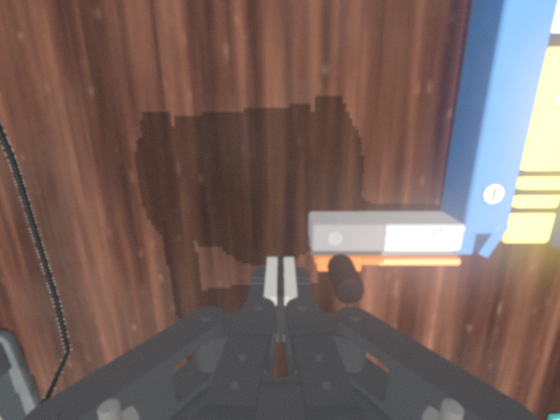

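```bash
python3 -m jog '[[[0,8,0],0],[[0,9,0],0],[[0,9,0],0],[[0,9,0],0],[[0,0,0],0]]'; python3 -m jog '[[[0,9,0.5],0],[[0,9,0.5],0],[[0,7,0],0],[[0,0,0],0]]'
```

```text
clock: 21.78
tcp_pos: [626.0, 81.9, 37.1]
tcp_rot: [-3.135, -0.036, -0.015]
wrist_force: [-1.1, -0.3, 0.1]
finger_gap: 0.002
clock: 22.28
tcp_pos: [626.1, 55.0, 36.7]
tcp_rot: [-3.135, -0.037, -0.015]
wrist_force: [0.7, 0.6, 0.1]
finger_gap: -0.002
```

```bash
python3 -m jog '[[[0,4,0],0],[[0,4,0],0]]'; python3 -m jog '[[[0,4,0],0]]'; python3 -m jog '[[[0,4,0],0]]';  python3 -m jog '[[[0,4,0],0]]'
```

```text
clock: 22.52
tcp_pos: [626.1, 47.7, 36.7]
tcp_rot: [-3.133, -0.037, -0.015]
wrist_force: [-1.7, 11.1, 2.8]
finger_gap: 0.002
clock: 22.65
tcp_pos: [626.1, 47.3, 37.0]
tcp_rot: [-3.125, -0.037, -0.017]
wrist_force: [-0.8, 18.5, 2.3]
finger_gap: -0.001
clock: 22.78
tcp_pos: [626.1, 47.6, 37.1]
tcp_rot: [-3.116, -0.037, -0.017]
wrist_force: [0.2, 15.3, 1.2]
finger_gap: -0.006
clock: 22.9
tcp_pos: [626.1, 47.8, 37.2]
tcp_rot: [-3.108, -0.038, -0.018]
wrist_force: [0.4, 13.5, 1.1]
finger_gap: 0.002
```

Firm stop at y≈47.5, as predicted for fully closed. I'll back off, lift and check.

```bash
python3 -m jog '[[[0,-12,0],0],[[0,-15,-30],0],[[0,0,-50],0],[[0,30,-50],0],[[-20,40,-20],0],[[-20,30,0],0],[[0,0,0],0],[[0,0,0],0]]' && python3 - <<'E'
from h import *
s=env.state();print(s['tcp_pos'],s['tcp_rot'],s['wrist_force'])
p=snap('wrist','w18.png')
for q in ['scraper','scraper_tail','guard','guard_stop','shutter_knob']:
    print(q,[(np.round(d['point']).tolist(),round(d['confidence'],2)) for d in env.tip_of(p,q)][:3])
p=snap('side','s18.png')
for q in ['scraper','scraper_tail','scraper_edge','guard','guard_stop','shutter_knob','vial_a','carton','radio','stapler']:
    print(q,[(np.round(d['point']).tolist(),round(d['confidence'],2)) for d in env.tip_of(p,q)][:3])
im=cv2.imread('pics/s18.png');cv2.imwrite('pics/s18c.png',cv2.resize(im[150:260,230:390],None,fx=5,fy=5,interpolation=cv2.INTER_CUBIC))
E
```

```text
clock: 23.9
tcp_pos: [578.4, -31.2, 188.1]
tcp_rot: [-3.116, -0.038, -0.014]
wrist_force: [1.0, 0.6, -1.3]
finger_gap: -0.0
[578.37897664 -31.18642292 188.10581491] [-3.11631885 -0.03814211 -0.01394496] [ 1.0231505   0.59118876 -1.32120535]
scraper [([463.0, -158.0, -3.0], 0.71), ([712.0, -14.0, -1.0], 0.57), ([626.0, 27.0, 38.0], 0.43)]
scraper_tail [([468.0, -233.0, 10.0], 0.68), ([633.0, -11.0, 9.0], 0.67)]
guard [([629.0, -16.0, 0.0], 0.82)]
guard_stop []
shutter_knob [([623.0, 28.0, 39.0], 0.71)]
scraper [([461.0, -158.0, -0.0], 0.58), ([706.0, -22.0, -5.0], 0.5)]
scraper_tail [([634.0, -19.0, 15.0], 0.47)]
scraper_edge [([463.0, -80.0, -2.0], 0.67)]
guard [([628.0, -18.0, -0.0], 0.75)]
guard_stop [([785.0, -16.0, -0.0], 0.55)]
shutter_knob [([624.0, 26.0, 42.0], 0.69)]
vial_a [([781.0, -103.0, 0.0], 0.8), ([726.0, -115.0, 4.0], 0.5)]
carton [([727.0, -301.0, -2.0], 0.98)]
radio [([680.0, -437.0, -4.0], 0.83)]
stapler [([492.0, 315.0, 2.0], 0.95), ([680.0, -436.0, -2.0], 0.32)]
```

View pics/w18.png

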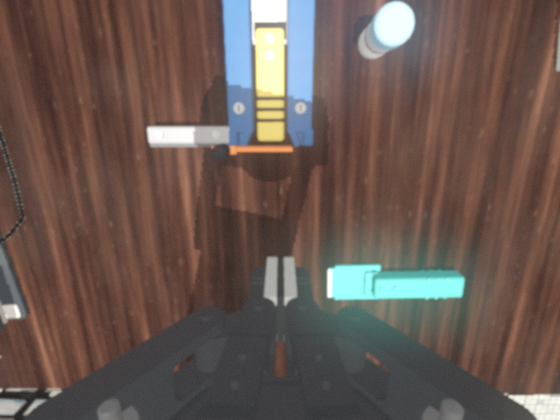

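View pics/s18c.png

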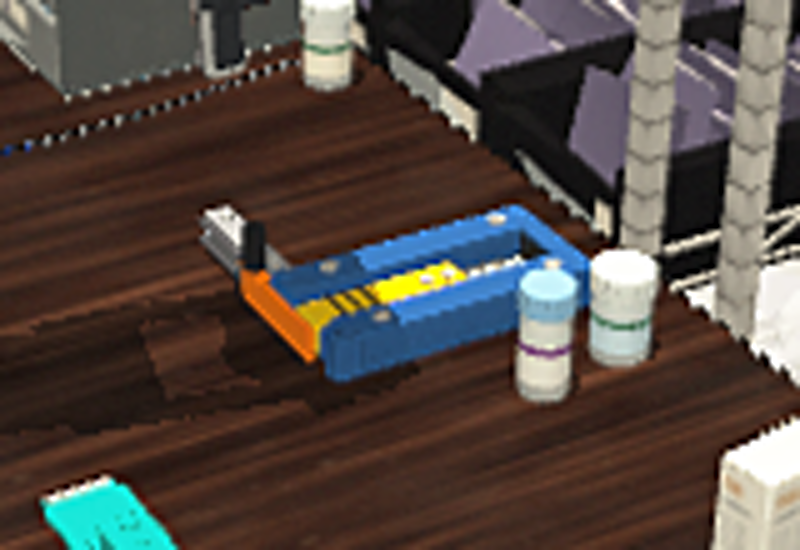

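The shutter spans the mouth (orange 230–293, row 149). The yellow handle is fully inside (tail at row 141), the bystanders are where they were, and the robot is clear. I'm handing in.

```bash
python3 - <<'E'
from h import *
print(env.close_job(), env.state()['clock'])
E
```

```text
the job is handed in; nothing more can be done
the job is handed in; nothing more can be done
```

The yellow scraper is in the blade guard, blade first and home against the stop, with the shutter closed behind it. I handed the job in at about 24 s on the robot's clock. No verdict was reported.

- **Shutter open:** I pushed the knob with shut fingers about 59 mm along its track.
- **Scraper in:** I gripped the scraper at the rear of its handle and carried it over to the guard. I slid it in, released it at the mouth, and pushed the tail until it stopped firmly. The stop came at fingertip x≈622.5 mm, where about 622 was expected, with about 16 N of reaction.
- **Shutter closed:** I pushed the knob back to a firm stop at y≈47.5 mm, where about 47 was expected.

**Last checks:**
- **Scraper:** its tail was about 4 mm inside the mouth.
- **Shutter:** the knob was back at (624, 26–28), and the orange plate covered the mouth.
- **Bystanders:** the stapler, carton and radio were within about 4 mm of where they started, and the vials within about 6 mm, which is close to what the networks can resolve. The white-capped vial was not queried on its own. The networks do not tell the two vials apart, and both stand upright in the last picture.
- **Robot:** the arm was clear of everything.

**Disagreements:** the estimates of the guard's middle line and the scraper's tail varied by up to 8 mm in y between views (−11 to −19 mm). I therefore relied on the wrist pictures, which show the scraper centred and straight in the channel. The edge against the stop was not measured directly; I inferred it from the contact and the tail's position.

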